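# Line the dibber board up over the bare seed tray

## Task

The small tray of bare compost is ready to be dibbed: take the board with the pegs by its handle, carry it clear over whatever stands in between, and bring it over that tray, square to it, every peg above the middle of its own cell. Stop with the board level and the peg tips about 15 mm above the tray's rim, touching nothing, and finish while still holding it there, so that I can sight along the pegs before they go in. Do not touch the seedlings, and leave the tray and the things standing around it where they are.

Things in the scene. Friction and masses are not known exactly. Their poses are not given: they have to be found in the camera images.
- dibber_grip (a point): Middle of the handle bar of the wooden dibber board (about 0.3 kg; stands on its peg tips at the start) and its balance point. Bar 120 mm long (x), 24 wide (y), 22 high, on two posts at x = -47 and +47 mm; 38 mm free below the bar. Below this point: plate top 49 mm, plate underside 61, peg tips 87. z points up; half a turn about z changes nothing
- tray_top (a point): Centre of the top of the black 12-cell tray of bare compost (1.1 kg, loose on the bench), level with its rim, 50 mm above the bench. 172 mm long (x) by 132 wide (y); 4 cells along x and 3 along y, 40 mm apart, evenly about this point, openings 35 mm; compost 6 mm below the rim. Either way round is the same
- seedlings: The same kind of 12-cell black tray, 172 by 132 by 50 mm, but with a seedling in every cell, to 80 mm above the bench at most. Origin at the centre of its underside, x along its length. Not to be touched
- dibber: The whole dibber board; origin at the centre of the peg field, level with the peg tips, 87 mm below the middle of the handle; same axes. Plate 156 (x) by 116 (y) by 12 mm; 12 round pegs below it, 4 along x and 3 along y, 40 mm apart, 16 mm thick at the root and 8 at the tip, each with a screw head on top of the plate. The like board without pegs, at the back, is not meant
- tray: The whole tray of bare compost; origin at the centre of its underside, 50 mm below its rim; same axes
- pots: Stack of brown plastic pots, 62 mm across, 118 mm high; origin at the centre of its underside. Leave alone
- jar: Glass seed jar, 60 mm across, 115 mm high; origin at the centre of its underside. Leave alone
- labels: Metal can full of plant labels, 60 mm across, 125 mm high with the labels; origin at the centre of its underside. Leave alone
- clay_pot: Small clay pot, 62 mm across, 62 mm high; origin at the centre of its underside. Leave alone
There are look-alikes about, which are no part of the job. What is shaped like the dibber but yellow is not meant.

How it is judged:
By the outcome, as a careful person would: the job done as asked, in the order asked, and still so for the second after the job is handed in, while the arm keeps its last pose, push and grip.
It also fails if it takes over 48 s, if anything falls off the work surface, if the arm or the gripper's body presses on something with over 40 N, if the wrist force passes 120 N, or if a joint passes its speed limit or range.

## Robot

A 7-joint arm with a two-finger parallel gripper is mounted at the origin on the work surface. World frame = base frame: x ahead of the robot, y to its left, z up, the work surface at z = 0. Lengths are in m, angles in rad, forces in N, time in s.
With the tool pointing down it reaches from about 0.425 to 0.925 m from the base axis. Payload 6.8 kg.
Tool frame: the origin (TCP) lies on the mounting face of the last link; the fingertips stand 173 mm ahead of it and the grasp point (between the pads) lies 155 mm ahead of it; z points along the fingers, y is the line along which they close (so a half turn about z gives the same grasp; the last joint's range is limited). The gripper opens to 85 mm and grips with 20 to 120 N. Pads are 22 mm wide; open, the fingers measure 114 mm over their backs; the gripper's body (76 mm by 85 mm) begins 54 mm behind the grasp point. The pads swing forward as they close: fully open they stand 13 mm farther back than shut.
Start: joints at [-1.369, 0.477, 0.022, 1.555, -0.011, 1.109, -0.083], TCP at [0.206, 0.643, 0.405] pointing down, gripper open.
Joint ranges: [-2.96, 2.96], [-0.34, 2.1], [-1.41, 1.46], [0.24, 2.44], [-1.37, 4.51], [0.17, 1.92], [-2.96, 2.96]. Speed limits (rad/s): [2.39, 2.39, 3.14, 3.14, 3.14, 3.14, 3.14].

## Interface

Orientations are given as a unit quaternion [w, x, y, z].
In Python, from station import bot gives the robot as it stands. The module is installed in compiled form; this text tells all that it offers.
- The arm moves only by the shell command python3 -m pendant 'ROWS' [FORCE]. ROWS is JSON, a list of rows, each a list of 5 numbers: the finger opening in m, from 0 to 0.0854, then the shift along the tool's x, y, z in m, then the turn about the tool's z in degrees. In form: [[jaw, x, y, z, yaw], ...]. A call has 1 to 12 rows; each row shifts and turns the commanded pose from where the row before left it, along the tool's axes as they then stand; what a row does not reach is not made up. A row lasts 1/12 s, in which the tool goes at most 41.7 mm and 7.16 degrees, less where a joint would pass 70% of its speed; a pose out of reach is approached as far as the arm can. A call with a gripper value outside its range is refused whole. The fingers move at their own pace and stop on an object; FORCE is the grip in N (left out, the last holds). Time passes only in rows, so rows that do not move let the fingers close. It gives the time, the measured TCP pose, the force, the opening and the grip force at its end, in the units of the state.
- bot.get_obs(): the state, without advancing time (a new reading comes with each control period).
- bot.read_camera(name): name is "scene" or "top"; returns (picture, depth): 420x560x3 uint8, blue, green, red; 420x560 float32, m along the optical axis (not along the pixel's ray), 0 where there is no reading.
- bot.camera_model(name): a dict with "intrinsics" (3x3 intrinsics, pixels), "R" (3x3) and "t" (3): a world point X has camera coordinates R X + t. Camera axes: x right, y down, z forward; pixel columns grow to the right and rows downward; lengths in m; the calibration is good to about 2 mm. A picture is of the moment at which its call begins. camera_model takes no time and is no camera call.
- bot.hand_in(): hands the job in; it is judged then, once.
Trained networks look in the newest picture that a camera, given by its name, has taken for a name from the list of things; names that differ only in an ending like _2 or _b are one class to them, and where a whole thing is asked for, a point or a joint stands for the part that bears it (a point fixed in the world has none). Each returns a list of dicts, best first, with "score" (0 to 1); they miss things now and then, are a little off and sometimes report something else, mostly with a low value. They report only what shows in the picture. A call takes as long as a camera call. They do not tell look-alikes from the thing itself.
- bot.boxes_of(name, camera): "at" ([column, row] in pixels, amid what is visible of it).
- bot.trace(name, camera): "mask" (420x560 bool, what is visible of it) and "at" ([column, row] in pixels, amid what is visible of it).
- bot.pinpoint(name, camera): "at" ([column, row] in pixels: a listed point, or the origin of a listed thing).
The state is a dict: "t": time; "q": joint angles; "joint_vel": joint speeds; "joint_torque": joint torques, N m; "eef_pos": TCP position; "tool_rot": TCP orientation; "contact_force": force on the tool from outside, world axes, zero at the start; "torque": the same for the moment, N m; "gripper_width": opening from 0.0 (shut) to 1.0 (fully open); "grasp_force": force on a finger pad.
Only numpy, scipy, OpenCV 4.12 (cv2) and the standard library are available. Lean on these libraries where they do the work, as an engineer would, in place of code of your own. Each camera call takes 0.05 s, during which the arm holds its last target. There are 200 camera calls.

## Working session

There is one attempt and no reset: what is moved stays moved. The work goes in short steps, Python scripts to look and compute and a shell command to move; the robot and the scene stay as the last step left them, time stands still between calls to the robot, and variables do not carry over. Pictures are saved under pics/ and viewed, at most 10 in all, crops included, and the job is handed in when it is done.

```bash
mkdir -p pics; cat > h.py <<'E'
import numpy as np, cv2
from station import bot
def shot(c,name=None):
    p,d=bot.read_camera(c)
    if name: cv2.imwrite(f'pics/{name}.png',p)
    return p,d
def cam(c):
    m=bot.camera_model(c); return np.array(m['intrinsics']),np.array(m['R']),np.array(m['t'])
def world(c,uv,depth):
    K,R,t=cam(c); uv=np.atleast_2d(uv).astype(float)
    r=np.c_[uv,np.ones(len(uv))]@np.linalg.inv(K).T
    return (r*np.reshape(depth,(-1,1))-t)@R
def atz(c,uv,z):
    K,R,t=cam(c); r=R.T@np.linalg.inv(K)@np.array([uv[0],uv[1],1.]); o=-R.T@t
    return o+r*(z-o[2])/r[2]
def pix(c,X):
    K,R,t=cam(c); p=(np.atleast_2d(X)@R.T+t)@K.T; return p[:,:2]/p[:,2:]
E
python3 - <<'E'
from h import *
ims=[]
for c in('top','scene'):
    p,d=shot(c,c+'0'); np.save(c+'0.npy',d); K,R,t=cam(c); print(c,K[0,0],(-R.T@t).round(3))
    for n,z in(('dibber_grip',.087),('tray_top',.05),('seedlings',0),('pots',0),('jar',0),('labels',0),('clay_pot',0)):
        print(n,[(np.round(r['at']),round(r['score'],2),atz(c,r['at'],z).round(3)) for r in bot.pinpoint(n,c)])
o=bot.get_obs();print(o['t'],o['eef_pos'],o['tool_rot'])
E
```

```text
top 444.6984060020285 [0.251 0.004 1.15 ]
dibber_grip [(array([140., 287.]), 0.84, array([0.255, 0.326, 0.087])), (array([147., 184.]), 0.57, array([0.504, 0.319, 0.087]))]
tray_top [(array([397., 155.]), 0.78, array([ 0.583, -0.308,  0.05 ])), (array([218., 190.]), 0.16, array([0.494, 0.152, 0.05 ]))]
seedlings [(array([276., 176.]), 0.6, array([0.542, 0.004, 0.   ]))]
pots [(array([220., 196.]), 0.62, array([0.49 , 0.154, 0.   ])), (array([216., 144.]), 0.39, array([0.632, 0.166, 0.   ]))]
jar [(array([338., 144.]), 0.93, array([ 0.63 , -0.163,  0.   ]))]
labels [(array([219., 144.]), 0.71, array([0.631, 0.158, 0.   ]))]
clay_pot [(array([339., 203.]), 0.75, array([ 0.468, -0.162,  0.   ])), (array([160., 192.]), 0.29, array([0.502, 0.309, 0.   ]))]
scene 400.06306477210626 [1.1   0.438 0.59 ]
dibber_grip [(array([438., 214.]), 0.8, array([0.264, 0.324, 0.087])), (array([403., 274.]), 0.69, array([0.505, 0.321, 0.087]))]
tray_top [(array([140., 216.]), 0.75, array([ 0.588, -0.314,  0.05 ]))]
seedlings [(array([250., 261.]), 0.92, array([ 0.54 , -0.011,  0.   ]))]
pots [(array([326., 278.]), 0.69, array([0.501, 0.165, 0.   ]))]
jar [(array([178., 264.]), 0.76, array([ 0.633, -0.146,  0.   ]))]
labels [(array([297., 318.]), 0.61, array([0.632, 0.167, 0.   ])), (array([140., 218.]), 0.21, array([ 0.549, -0.374,  0.   ]))]
clay_pot [(array([220., 228.]), 0.59, array([ 0.471, -0.159,  0.   ]))]
0.8 [0.20577463 0.64287146 0.40471935] [-4.11966956e-06  1.54283337e-01  9.88026645e-01  1.12125318e-05]
```

View pics/top0.png

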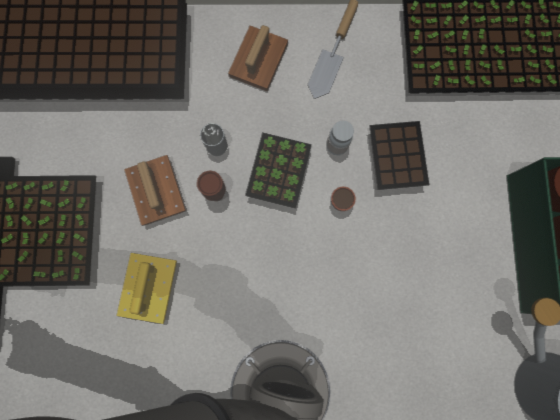

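View pics/scene0.png

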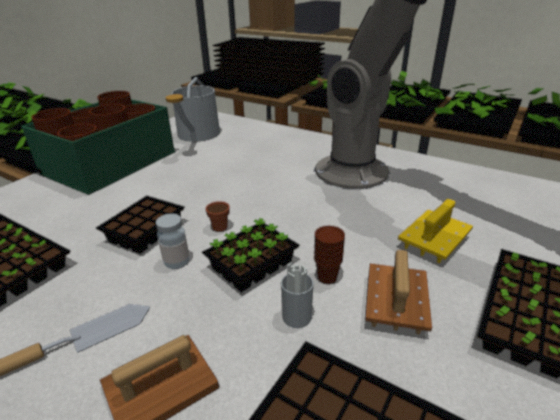

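The top view shows three look-alikes for the board:
- Wooden board with screw heads at (153,188).
- Plain wooden board at the back, at (257,55).
- Yellow board at (147,287).

By the description, I choose the one at (153,188). The bare 12-cell tray is at (398,155); the seedlings at (279,170) and the large trays are not meant.

```bash
cat > m.py <<'E'
from h import *
def cloud(c,d,ctr,rad,z0,z1):
    v,u=np.nonzero(d>0); X=world(c,np.c_[u,v],d[v,u])
    k=(np.hypot(*(X[:,:2]-ctr).T)<rad)&(X[:,2]>z0)&(X[:,2]<z1); return X[k]
def rect(X):
    (c,s,a)=cv2.minAreaRect((X[:,:2]*1000).astype(np.float32))
    if s[0]<s[1]: s=s[::-1]; a+=90
    return np.round(c,1),np.round(s,1),round((a+90)%180-90,1),len(X),np.median(X[:,2]).round(4)
E
python3 - <<'E'
from m import *
T=np.load('top0.npy'); S=np.load('scene0.npy')
for c,d in(('top',T),('scene',S)):
    print(c)
    print('bar',rect(cloud(c,d,(.505,.32),.1,.085,.115)))
    print('plate',rect(cloud(c,d,(.505,.32),.11,.03,.05)))
    print('tray',rect(cloud(c,d,(.585,-.31),.13,.036,.065)))
    print('seed',rect(cloud(c,d,(.54,0),.12,.03,.09)))
    for n,p in(('pots',(.495,.16)),('labels',(.632,.162)),('jar',(.63,-.155)),('clay',(.469,-.16))):
        X=cloud(c,d,p,.06,.02,.2); print(n,X[:,:2].mean(0).round(3),X[:,2].max().round(3))
p=cv2.imread('pics/top0.png'); a=cv2.resize(p[145:235,115:195],None,fx=5,fy=5,interpolation=2); b=cv2.resize(p[110:200,360:440],None,fx=5,fy=5,interpolation=2)
cv2.imwrite('pics/crop0.png',np.hstack([a,b])[:600]) 
E
```

```text
top
bar (array([500.2, 316.1]), array([119.5,  24.4]), 19.1, 501, np.float64(0.097))
plate (array([500.6, 316.5]), array([156.7, 117.2]), 19.3, 2200, np.float64(0.0378))
tray (array([ 585.1, -311.7]), array([174.4, 133.7]), 4.5, 3339, np.float64(0.0465))
seed (array([547.3,  -1. ]), array([173.2, 132.1]), -14.8, 3410, np.float64(0.0494))
pots [0.493 0.161] 0.123
labels [0.622 0.162] 0.126
jar [ 0.617 -0.155] 0.12
clay [ 0.468 -0.162] 0.067
scene
bar (array([502.2, 316.4]), array([122. ,  24.2]), 18.9, 608, np.float64(0.0967))
plate (array([501. , 315.9]), array([159.7, 116.2]), 19.1, 3073, np.float64(0.0375))
tray (array([ 583.8, -311.7]), array([176.2, 139. ]), 4.0, 2077, np.float64(0.0463))
seed (array([547.2,  -1.8]), array([174.3, 134.4]), -14.8, 3327, np.float64(0.0484))
pots [0.51  0.169] 0.12
labels [0.639 0.17 ] 0.122
jar [ 0.638 -0.146] 0.116
clay [ 0.473 -0.158] 0.064
```

View pics/crop0.png

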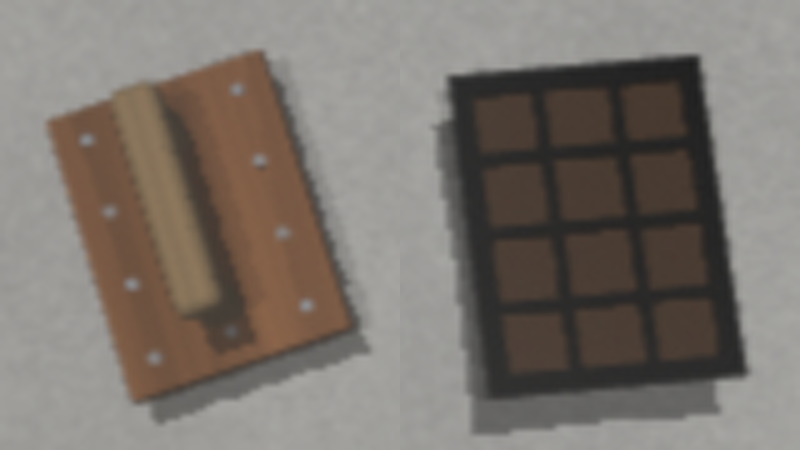

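The left crop shows the chosen board, wooden with screw heads. The right crop shows the bare 4x3 tray. Both are confirmed: the board is at (0.501,0.316) turned 19.1°, and the tray at (0.585,-0.312) turned about 4.3°. I'll move over the handle first.

```bash
python3 -m pendant '[[0.085,-0.032,-0.018,0,0],[0.085,-0.032,-0.018,0,0],[0.085,-0.032,-0.018,0,0],[0.085,-0.032,-0.018,0,0],[0.085,-0.032,-0.018,0,0],[0.085,-0.032,-0.018,0,0],[0.085,-0.032,-0.018,0,0],[0.085,-0.032,-0.018,0,0],[0.085,-0.032,-0.018,0,0],[0.085,-0.032,-0.018,0,0],[0.085,-0.032,-0.018,0,0],[0.085,-0.032,-0.018,0,0]]' 60
python3 -m pendant '[[0.085,0,0,0,-7],[0.085,0,0,0,-7],[0.085,0,0,0,-7],[0.085,0,0,0,-7],[0.085,0,0,0,-7],[0.085,0,0,0,-1.8],[0.085,0,0,0,0]]'
cat > go.py <<'E'
import sys; from h import *; from scipy.spatial.transform import Rotation as Ro
# go.py x y z heading : remaining shift in tool axes (of the current tool) and yaw (tool +, heading of tool x)
x,y,z,h=map(float,sys.argv[1:5]); o=bot.get_obs(); q=np.array(o['tool_rot'])
M=Ro.from_quat(q[[1,2,3,0]]).as_matrix(); e=M.T@(np.array([x,y,z])-o['eef_pos'])
hd=np.degrees(np.arctan2(M[1,0],M[0,0]))
print('t',round(o['t'],2),'pos',np.round(o['eef_pos'],4),'head',round(hd,2),'tilt',M[:2,2].round(4),'shift',e.round(4),'yaw',round(-((h-hd+180)%360-180),2),'F',np.round(o['contact_force'],1),'w',round(o['gripper_width'],3),'g',round(o['grasp_force'],1),'q',np.round(o['q'],2))
E
python3 go.py 0.5008 0.3163 0.242 199.1
```

```text
t: 1.8
eef_pos: [0.5066, 0.3186, 0.405]
tool_rot: [0.0, 0.154, 0.988, 0.0]
contact_force: [-0.2, 1.2, -0.7]
gripper_width: 0.995
grasp_force: 0.0
t: 2.38
eef_pos: [0.5057, 0.3199, 0.4048]
tool_rot: [0.0, -0.166, 0.986, 0.0]
contact_force: [0.3, -0.8, 0.2]
gripper_width: 0.99
grasp_force: 0.0
t 2.38 pos [0.5057 0.3199 0.4048] head -160.9 tilt [0.     0.0003] shift [ 0.0059 -0.0019  0.1628] yaw -0.0 F [ 0.3 -0.8  0.2] w 0.99 g 0.0 q [-0.69  0.35  0.03  1.75 -0.01  1.04  1.25]
```

```bash
python3 -m pendant '[[0.085,0.006,-0.002,0.02,0],[0.085,0,0,0.03,0],[0.085,0,0,0.03,0],[0.085,0,0,0.03,0],[0.085,0,0,0.02,0],[0.085,0,0,0.015,0],[0.085,0,0,0.01,0],[0.085,0,0,0.008,0],[0.085,0,0,0,0]]'
python3 go.py 0.5008 0.3163 0.242 199.1
python3 -c "
from m import *
p,d=shot('scene','pre'); 
cv2.imwrite('pics/pre.png',cv2.resize(p[190:360,330:500],None,fx=3,fy=3))"
```

```text
t: 3.13
eef_pos: [0.5003, 0.3161, 0.2406]
tool_rot: [-0.001, -0.165, 0.986, -0.0]
contact_force: [-0.6, 0.4, -0.5]
gripper_width: 0.994
grasp_force: 0.0
t 3.13 pos [0.5003 0.3161 0.2406] head -160.98 tilt [-0.0014 -0.0011] shift [-0.0005  0.     -0.0014] yaw -0.08 F [-0.6  0.4 -0.5] w 0.994 g 0.0 q [-0.69  0.54  0.02  1.89 -0.02  0.71  1.25]
```

View pics/pre.png

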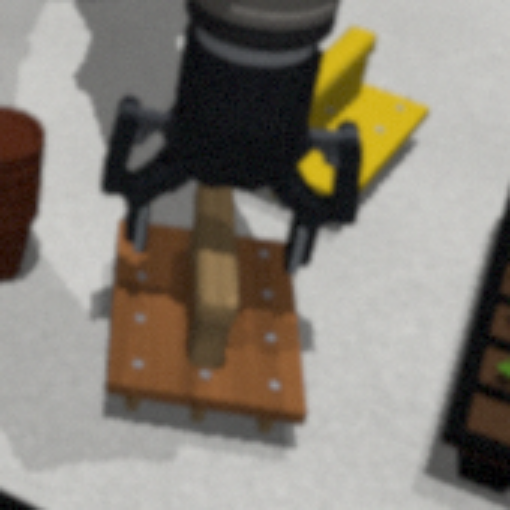

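The fingers straddle the bar of the wooden pegged board (bar in the crop at about (215,270)), clear on both sides. I'll close now.

```bash
python3 -m pendant '[[0.015,0,0,0,0],[0.015,0,0,0,0],[0.015,0,0,0,0],[0.015,0,0,0,0],[0.015,0,0,0,0],[0.015,0,0,0,0],[0.015,0,0,0,0],[0.015,0,0,0,0],[0.015,0,0,0,0],[0.015,0,0,0,0]]' 60
python3 -m pendant '[[0.015,0,0,-0.005,0],[0.015,0,0,-0.01,0],[0.015,0,0,-0.02,0],[0.015,0,0,-0.03,0],[0.015,0,0,-0.03,0],[0.015,0,0,-0.03,0],[0.015,0,0,-0.03,0],[0.015,0,0,-0.02,0],[0.015,0,0,-0.01,0],[0.015,0,0,-0.005,0],[0.015,0,0,0,0]]'
python3 go.py 0.585 -0.3117 0.43 184.3
python3 -c "
from m import *
p,d=shot('scene'); p2,d2=shot('top')
for c,e in(('top',d2),('scene',d)): print(rect(cloud(c,e,(.5,.316),.11,.21,.245)))
cv2.imwrite('pics/lift.png',cv2.resize(p[80:330,300:520],None,fx=2,fy=2))"
```

```text
t: 4.02
eef_pos: [0.5008, 0.3164, 0.2423]
tool_rot: [0.0, -0.165, 0.986, 0.0]
contact_force: [-1.0, -0.4, 6.6]
gripper_width: 0.272
grasp_force: 59.8
t: 4.93
eef_pos: [0.5005, 0.3161, 0.4321]
tool_rot: [0.0, -0.165, 0.986, 0.0]
contact_force: [0.5, -0.1, -2.9]
gripper_width: 0.269
grasp_force: 59.2
t 4.93 pos [0.5005 0.3161 0.4321] head -160.95 tilt [0.0004 0.0003] shift [ 0.125  -0.621   0.0019] yaw 14.75 F [ 0.5 -0.1 -2.9] w 0.269 g 59.2 q [-0.7   0.32  0.04  1.73 -0.01  1.09  1.25]
(array([509.4, 287.6]), array([156.3,  56.8]), 19.2, 1450, np.float64(0.2263))
(array([501.4, 315.7]), array([157.6, 115.8]), 19.1, 3340, np.float64(0.227))
```

View pics/lift.png

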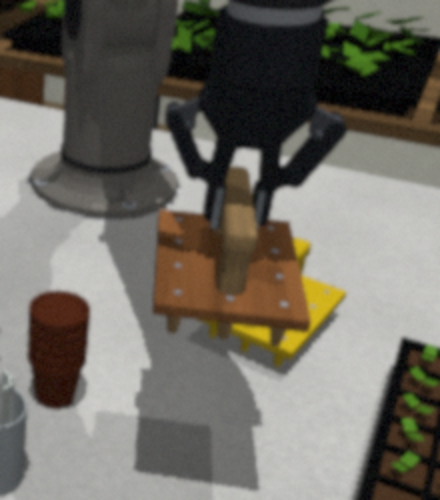

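Held level by the bar and lifted, with the peg tips at about 0.19 m. I'll carry it over at this height.

```bash
python3 -m pendant '[[0.015,0.0024,-0.012,0,0],[0.015,0.0048,-0.024,0,0],[0.015,0.0069,-0.0343,0,0],[0.015,0.0069,-0.0343,0,0],[0.015,0.0069,-0.0343,0,0],[0.015,0.0069,-0.0343,0,0],[0.015,0.0069,-0.0343,0,0],[0.015,0.0069,-0.0343,0,0],[0.015,0.0069,-0.0343,0,0],[0.015,0.0069,-0.0343,0,0],[0.015,0.0069,-0.0343,0,0],[0.015,0.0069,-0.0343,0,0]]'
python3 -m pendant '[[0.015,0.0069,-0.0343,0,0],[0.015,0.0069,-0.0343,0,0],[0.015,0.0069,-0.0343,0,0],[0.015,0.0069,-0.0343,0,0],[0.015,0.0069,-0.0343,0,0],[0.015,0.0069,-0.0343,0,0],[0.015,0.0048,-0.024,0,0],[0.015,0.0024,-0.012,0,0],[0.015,0,0,0,0]]'
python3 -m pendant '[[0.015,0,0,0,4],[0.015,0,0,0,5],[0.015,0,0,0,4],[0.015,0,0,0,1.7],[0.015,0,0,0,0],[0.015,0,0,0,0]]'
python3 go.py 0.585 -0.3117 0.307 184.3
python3 -c "
from m import *
p,d=shot('scene'); p2,d2=shot('top')
cv2.imwrite('pics/over.png',p)
for c,e in(('top',d2),('scene',d)):
  o=bot.get_obs()['eef_pos'];print(c,'plate',rect(cloud(c,e,o[:2],.11,.21,.245)),'tray',rect(cloud(c,e,(.585,-.31),.13,.036,.065)))"
```

```text
t: 6.03
eef_pos: [0.5514, -0.0695, 0.4305]
tool_rot: [-0.001, -0.165, 0.986, 0.0]
contact_force: [0.6, 0.8, -3.4]
gripper_width: 0.266
grasp_force: 59.2
t: 6.78
eef_pos: [0.5836, -0.3156, 0.4302]
tool_rot: [-0.002, -0.163, 0.987, -0.001]
contact_force: [0.5, -0.3, -2.6]
gripper_width: 0.269
grasp_force: 59.4
t: 7.28
eef_pos: [0.5853, -0.31, 0.4309]
tool_rot: [-0.001, -0.039, 0.999, 0.001]
contact_force: [0.3, -0.3, -2.6]
gripper_width: 0.27
grasp_force: 59.4
t 7.28 pos [ 0.5853 -0.31    0.4309] head -175.5 tilt [-0.0012  0.0013] shift [ 0.0003 -0.0018  0.1239] yaw 0.2 F [ 0.3 -0.3 -2.6] w 0.27 g 59.4 q [ 0.12  0.45  0.38  1.58 -0.18  1.15  2.19]
top plate (array([ 583.7, -282.7]), array([156.9,  64.1]), 4.6, 1417, np.float64(0.2267)) tray (array([ 589. , -269.4]), array([161.4, 126.6]), 31.6, 1309, np.float64(0.0466))
scene plate (array([ 586.1, -309.1]), array([156.7, 118.8]), 4.3, 1746, np.float64(0.2256)) tray (array([ 584.5, -312.5]), array([174.2, 138.3]), 4.6, 2071, np.float64(0.0463))
```

View pics/over.png

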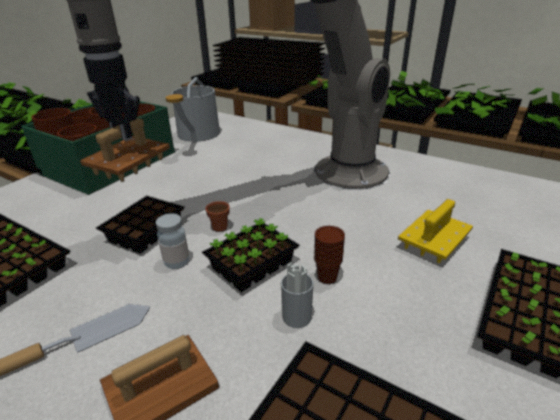

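Board hangs at (125,155) px above the bare tray at (143,222) px; everything else is still in place. I'll lower it.

```bash
python3 -m pendant '[[0.015,0,-0.001,0.01,0],[0.015,0,-0.001,0.02,0],[0.015,0,0,0.025,0],[0.015,0,0,0.025,0],[0.015,0,0,0.02,0],[0.015,0,0,0.01,0],[0.015,0,0,0.007,0],[0.015,0,0,0.005,0],[0.015,0,0,0,0],[0.015,0,0,0,0],[0.015,0,0,0,0]]'
python3 go.py 0.585 -0.3117 0.307 184.5
python3 -c "
from m import *
p,d=shot('scene'); p2,d2=shot('top')
a=cv2.resize(p[150:270,80:220],None,fx=4,fy=4,interpolation=2)
cv2.imwrite('pics/low.png',a)
o=bot.get_obs()['eef_pos']
for c,e in(('top',d2),('scene',d)):
  print(c,'plate',rect(cloud(c,e,o[:2],.11,.085,.12)),'tray',rect(cloud(c,e,(.585,-.31),.13,.036,.058)))"
```

```text
t: 8.3
eef_pos: [0.5858, -0.3136, 0.3109]
tool_rot: [0.001, -0.038, 0.999, -0.0]
contact_force: [0.1, -0.1, -2.7]
gripper_width: 0.267
grasp_force: 59.3
t 8.3 pos [ 0.5858 -0.3136  0.3109] head -175.65 tilt [ 0.002  -0.0008] shift [0.0007 0.002  0.0039] yaw -0.15 F [ 0.1 -0.1 -2.7] w 0.267 g 59.3 q [ 0.16  0.57  0.35  1.68 -0.23  0.92  2.24]
top plate (array([ 605.3, -284.6]), array([115.5,  63.8]), 3.6, 633, np.float64(0.1064)) tray (array([ 597.3, -256.4]), array([138.9,  25. ]), 4.2, 439, np.float64(0.0481))
scene plate (array([ 586.7, -313.8]), array([158.5, 119.5]), 4.2, 1633, np.float64(0.1056)) tray (array([ 584.6, -312.1]), array([174.2, 135.1]), 5.1, 1389, np.float64(0.0461))
```

View pics/low.png

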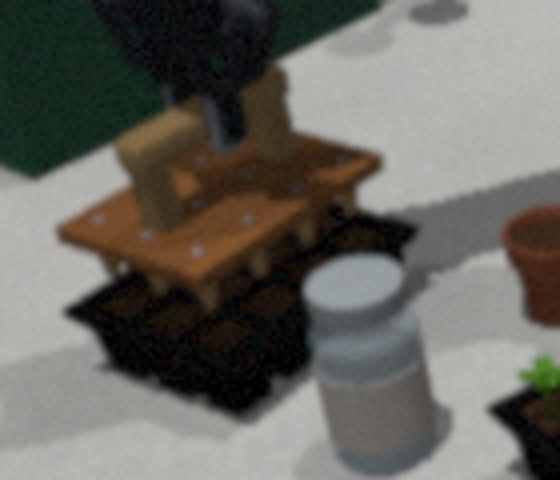

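```bash
python3 -m pendant '[[0.015,0.001,0.002,0.002,0],[0.015,0,0,0.002,0],[0.015,0,0,0,0],[0.015,0,0,0,0],[0.015,0,0,0,0],[0.015,0,0,0,0]]'
python3 go.py 0.585 -0.3117 0.307 184.5
python3 -m pendant '[[0.015,0,0,0,0],[0.015,0,0,0,0],[0.015,0,0,0,0]]'
python3 go.py 0.585 -0.3117 0.307 184.5
python3 -c "
from m import *
p,d=shot('scene');o=bot.get_obs()['eef_pos']
print(rect(cloud('scene',d,o[:2],.11,.08,.118)),'tray',rect(cloud('scene',d,(.585,-.31),.13,.036,.058)))
X=cloud('scene',d,o[:2],.11,.095,.11); A=np.c_[X[:,:2]-o[:2],np.ones(len(X))]; print('plane',np.linalg.lstsq(A,X[:,2],rcond=None)[0])"
```

```text
t: 8.9
eef_pos: [0.5843, -0.3114, 0.3057]
tool_rot: [0.0, -0.038, 0.999, -0.0]
contact_force: [-0.8, 0.4, -3.4]
gripper_width: 0.272
grasp_force: 59.4
t 8.9 pos [ 0.5843 -0.3114  0.3057] head -175.65 tilt [ 0.     -0.0001] shift [-0.0007 -0.0003 -0.0013] yaw -0.15 F [-0.8  0.4 -3.4] w 0.272 g 59.4 q [ 0.15  0.57  0.34  1.69 -0.23  0.91  2.24]
t: 9.15
eef_pos: [0.5843, -0.3114, 0.3057]
tool_rot: [-0.0, -0.038, 0.999, 0.0]
contact_force: [-0.1, -0.2, -2.4]
gripper_width: 0.273
grasp_force: 59.4
t 9.15 pos [ 0.5843 -0.3114  0.3057] head -175.65 tilt [-0.  0.] shift [-0.0007 -0.0004 -0.0013] yaw -0.15 F [-0.1 -0.2 -2.4] w 0.273 g 59.4 q [ 0.15  0.57  0.34  1.69 -0.23  0.91  2.24]
(array([ 584.6, -311.1]), array([159.3, 120.1]), 3.6, 1647, np.float64(0.1004)) tray (array([ 583.7, -312.2]), array([175.6, 133.8]), 4.2, 1257, np.float64(0.046))
plane [-0.00507011 -0.00940239  0.10062466]
```

```bash
python3 -m pendant '[[0.015,-0.0005,0,-0.0015,0],[0.015,0,0,0,0],[0.015,0,0,0,0],[0.015,0,0,0,0],[0.015,0,0,0,0],[0.015,0,0,0,0]]'
python3 go.py 0.585 -0.3117 0.307 184.5 && python3 -c "
from station import bot; print(bot.hand_in())"
```

```text
t: 9.7
eef_pos: [0.5848, -0.3113, 0.3072]
tool_rot: [-0.0, -0.038, 0.999, 0.0]
contact_force: [-0.3, 0.1, -4.6]
gripper_width: 0.265
grasp_force: 59.4
t 9.7 pos [ 0.5848 -0.3113  0.3072] head -175.65 tilt [-0.  0.] shift [-0.0002 -0.0004  0.0002] yaw -0.15 F [-0.3  0.1 -4.6] w 0.265 g 59.4 q [ 0.15  0.57  0.34  1.69 -0.23  0.92  2.23]
the job is handed in; nothing more can be done
None
```

The pegged board is held level and square over the bare tray, within about 1–2 mm of centred, with its peg tips about 15 mm above the rim and touching nothing; I handed it in after about 10 s with the gripper still holding it.

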